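# Set a belt tensioner back past its ratchet for a belt change

## Robot

A 6-joint arm with a two-finger parallel gripper is mounted at the origin on a cart in front of the work surface, level with it; the furniture and walls round the work are solid. World frame = base frame: x ahead of the robot, y to its left, z up, the work surface at z = 0. Lengths are in mm, angles in rad, forces in N, time in s.
With the tool pointing down it reaches from about 275 to 850 mm from the base axis. Payload 5.2 kg.
Tool frame: the origin (TCP) lies on the centre line of the jaws, within the pads' length; the fingertips stand 14 mm ahead of it and the grasp point (between the pads) lies 5 mm behind it (nose_length is the distance from the TCP to the fingertips, in mm); z points along the fingers, y is the line along which they close (so a half turn about z gives the same grasp; the last joint's range is limited). The gripper opens to 85 mm and grips with 20 to 120 N. Pads are 22 mm wide; open, the fingers measure 114 mm over their backs; the gripper's body (76 mm by 85 mm) begins 54 mm behind the grasp point. The pads swing forward as they close: fully open they stand 13 mm farther back than shut.
Start: joints at [-1.403, 0.259, 1.535, -0, 1.348, -0.203], TCP at [199.319, -512.618, 245.31] pointing down, gripper open.
Joint ranges: [-3.14, 3.14], [-0.91, 2.08], [0.19, 2.58], [-1.22, 4.36], [0.22, 2.71], [-3.12, 3.12]. Speed limits (rad/s): [2.57, 2.57, 3.14, 3.14, 3.14, 3.14].

## Interface

Orientations are given as [roll, pitch, yaw] about the fixed x, y, z axes, in that order (R = Rz(yaw) Ry(pitch) Rx(roll)).
In Python, from plant import * gives the robot as it stands.
- The arm moves only by the tool drive_tool, never from a script. Its argument "moves" is a list of rows, each a list of 3 entries, a list of its own where there are three numbers: the finger opening in mm, from 0 to 85.4, then the shift along the world's x, y, z in mm, then the turn about the world's z in degrees. In form: [[claw, [dx, dy, dz], turn], ...]. A call has 1 to 10 rows; each row is the pose to reach, as a shift and turn from the pose commanded when the call began; what a row does not reach only later rows make up. A row lasts 1/8 s, in which the tool goes at most 62.5 mm and 10.7 degrees, less where a joint would pass 70% of its speed; a pose out of reach is approached as far as the arm can. A call with a gripper value outside its range is refused whole. The fingers move at their own pace and stop on an object; "squeeze" is the grip in N (left out, the last holds). Time passes only in rows, so rows that repeat a pose let the fingers close. It gives the time, the measured TCP pose, the force, the opening and the grip force at its end, in the units of the state.
- observe(): the state, without advancing time (a new reading comes with each control period).
- capture(name): name is "scene" or "top" or "wrist"; returns a dict with "pixels" (400x640x3 uint8, red, green, blue), "range_z" (400x640 float32, mm along the optical axis (not along the pixel's ray), 0 where there is no reading), "mtx" (3x3 intrinsics, pixels), "dist_coeffs" ([k1, k2, p1, p2, k3] as OpenCV has them; the pictures are not rectified), "rvec" (rotation vector, rad) and "tvec" (3), from world to camera coordinates, as OpenCV has them. Camera axes: x right, y down, z forward; pixel columns grow to the right and rows downward; lengths in mm; the calibration is good to about 2 mm. A picture is of the moment at which its call begins.
- job_done(): hands the job in; it is judged then, once.
The state is a dict: "clock": time; "qpos": joint angles; "joint_vel": joint speeds; "joint_torque": joint torques, N m; "position": TCP position; "tcp_rot": TCP orientation; "ft_force": force on the tool from outside, world axes, zero at the start; "moment": the same for the moment, N m; "gripper_width": finger opening in mm; "gripper_force": force on a finger pad.
Only numpy, scipy, OpenCV 4.12 (cv2) and the standard library are available. Lean on these libraries where they do the work, as an engineer would, in place of code of your own. Each camera call takes 0.05 s, during which the arm holds its last target. There are 200 camera calls.

## Task

Get the belt tensioner on the worktop ready for a belt change: turn the black bar grip of its notched steel keeper disc until the notch faces the black pointer on the base plate, then push the sprung arm back (its upright paddle is there to push on) until the ratchet pawl has clicked in behind the arm's tip. The program finishes while holding: keep the arm pressed with the fingers a little past the click, at rest against its spring and clear of both the pawl and its far end stop. Leave the loose things lying around it where they are.

Things in the scene. Friction and masses are not known exactly. Their poses are not given: they have to be found in the camera images.
- tensioner_base: fixed tensioner unit: aluminium plate 175 x 230 x 12 mm on the worktop. Origin on the worktop; the plate spans x -80 to +95, y -125 to +105 mm of this frame. x to the rear (away from the robot at yaw 0), y left, z up; yaw within 0.45 rad. Arm pivot at the right, keeper rear right, pawl left. A post with a rubber ring, at the rear (top 38 mm high), marks the arm's end stop
- pivot_axis (a point): point on the vertical hinge axis of the sprung arm, 36 mm above the worktop, at x 0, y -90 mm of the base frame; axes as the base
- tension_arm (a joint): swing of the sprung arm, rad: 0 = resting forward, grows as it is pushed to the rear (clockwise from above), rigid end stop 0.74. The pawl clicks in at about 0.53, where the arm rests if then let go; hold it at 0.56 to 0.70. The spring pushes back with 3 N at the paddle at 0, 6.5 N at 0.63, up to 6 N more from 0.31 to 0.52 (pawl ramp). With the keeper unset the pin stops it at about 0.4
- swing_arm: steel arm, 130 mm from pivot to its round tip, 16 mm wide, top 36 mm above the worktop. Origin on the pivot axis 22.5 mm above the worktop; own y along the arm to the tip, x to the rear (push direction), z up. At joint 0 its y is turned 0.45 rad counter-clockwise from the base's y. Carries the paddle and a grey idler pulley (diameter 26, 60 mm from the pivot, top 55 mm above the worktop)
- paddle (a point): centre of the upright flat steel paddle on the arm: 10 mm thick (own x), 26 mm wide (own y), rising from the arm to 84 mm above the worktop. The point is 105 mm from the pivot along the arm, 72 mm above the worktop; axes as swing_arm. Push its front face (5 mm to own -x) towards own +x; nothing stands within 30 mm of it there above 56 mm height
- keeper (a joint): turn of the keeper about its vertical axis, rad; 0 = notch faces the pointer; positive = turned counter-clockwise from above. Starts between 0.5 and 1.4; friction (0.12 N m) keeps it where it is left; end stops at -0.25 and 1.7. Needed within 0.15 of 0
- keeper_grip (a point): centre of the keeper's black bar grip, on its axis, 60 mm above the worktop (x 55, y -49 mm of the base). Bar 36 mm long (own x), 14 mm thick (own y), 38 to 72 mm above the worktop. Below it the dark steel disc: diameter 64 mm, 26 to 38 mm above the worktop, with one notch 17 mm wide, 23 mm deep, open towards own -x
- pointer_tip (a point): tip of the flat black triangular pointer on the base plate, at the edge of the keeper disc, 13.5 mm above the worktop; from the keeper's axis it lies towards the arm, the direction the notch must face
- pawl (a joint): slide of the dark steel pawl, m: 0 = sprung fully out, up to 0.014 = pushed back into its guide by the arm's tip; its top is 35 mm above the worktop. It springs back to 0 with the click
- hex_key: loose L-shaped hex key, 83 x 29 x 5 mm, lying on the front of the base plate, beneath the sprung arm (leave alone)
- specimen: loose black round resin-mounted specimen, 30 mm diameter, 21 mm high, standing to the right of the plate (leave alone)
- specimen_5: loose green round resin-mounted specimen, 30 mm diameter, 19 mm high, standing on the rear left of the base plate (leave alone)
- wrench: loose steel spanner 155 x 28 x 5 mm lying to the left of the plate (leave alone)

How it is judged (in metres and radians):
On the way, in this order (a step that is already met when the one before it is completed fails the run):
1. the keeper's notch faces the pointer (within 0.15 rad) (value of joint keeper between -0.15 and 0.15 rad), for 0.2 s.
2. the arm is past the click: beyond 0.54 rad with the pawl sprung out again (value of joint tension_arm above 0.54 rad and value of joint pawl below 0.003 m), for 0.2 s.
At the end, for the whole second after the job is handed in: the fingers press on the arm with more than 2 N and hold it still between 0.56 and 0.70 rad, clear of the pawl (which has sprung out to within 3 mm) and of the end stop; the keeper's notch still faces the pointer within 0.15 rad (all of step 1 and value of joint tension_arm between 0.56 and 0.7 rad and velocity of joint tension_arm between -0.05 and 0.05 rad/s and value of joint pawl below 0.003 m and contact force between the fingers and swing_arm above 2 N); the arm keeps its last pose, push and grip.
It fails at once if a loose bystander is shifted by more than 30 mm (distance of any of hex_key, specimen, specimen_5, wrench from where it was at the start of the episode above 0.03 m).
It also fails if it takes over 45 s, if anything falls off the work surface, if the arm or the gripper's body presses on something with over 40 N, if the wrist force passes 120 N, or if a joint passes its speed limit or range.

## Working session

There is one attempt and no reset: what is moved stays moved. The work goes in short steps, Python scripts to look and compute and a tool call to move; the robot and the scene stay as the last step left them, time stands still between calls to the robot, and variables do not carry over. Pictures are saved under pics/ and viewed, at most 10 in all, crops included, and the job is handed in when it is done.

Besides the shell and the picture viewer there is one more tool, called after "Call:" by a JSON object that holds its "method" and its "body", one argument or row to a line. drive_tool: Moves the arm, as the interface text tells. Its arguments: {"type":"object","properties":{"moves":{"type":"array"},"squeeze":{"type":"number"}},"required":["moves"]}

```bash
mkdir -p pics
cat > h.py <<'E'
from plant import *
import numpy as np, cv2
def snap(n,f):
    c=capture(n); cv2.imwrite('pics/'+f,c['pixels'][:,:,::-1]); np.savez('pics/'+f[:-4],**{k:np.array(v) for k,v in c.items()}); return c
def ray(c,uv,z):
    R=cv2.Rodrigues(np.array(c['rvec'],float))[0]; t=np.array(c['tvec'],float).reshape(3)
    n=cv2.undistortPoints(np.array(uv,float).reshape(-1,1,2),np.array(c['mtx'],float),np.array(c['dist_coeffs'],float)).reshape(-1,2)
    d=np.c_[n,np.ones(len(n))]@R; o=-R.T@t
    return o+d*((np.broadcast_to(z,len(n))-o[2])/d[:,2])[:,None]
E
python3 - <<'E'
from h import *
snap('top','top1.png'); snap('scene','sc1.png'); s=observe(); print(s)
E
```

```text
{'clock': 0.1, 'qpos': array([-1.40283130e+00,  2.59297614e-01,  1.53598237e+00, -4.67887594e-07,
        1.34803107e+00, -2.02812734e-01]), 'joint_vel': array([ 0.00054558, -0.00167021, -0.00325342, -0.00176956,  0.00030939,
        0.00027058]), 'joint_torque': array([ 2.12156403e-03, -4.46969926e+01, -2.91245449e+01, -1.68157853e-04,
        6.23535103e-03, -1.88218678e-05]), 'position': array([ 199.2231661 , -512.1516937 ,  244.53952149]), 'tcp_rot': array([-3.13990938e+00, -3.45682426e-04,  3.70777570e-01]), 'ft_force': array([-0.12020228,  0.19995053,  0.86012664]), 'moment': array([ 0.02007181, -0.03209774, -0.04006357]), 'gripper_force': 0.0, 'gripper_width': 85.72675211603098}
```

View pics/top1.png

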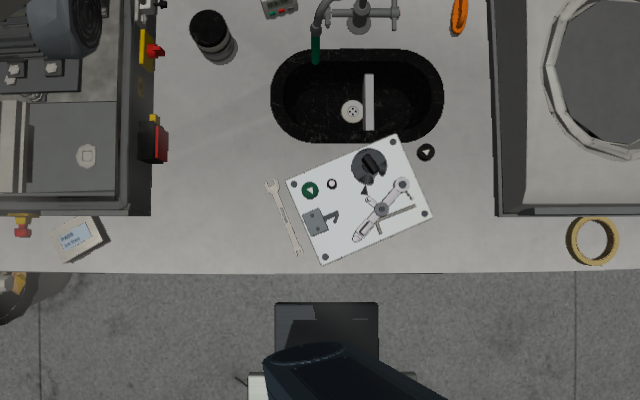

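View pics/sc1.png

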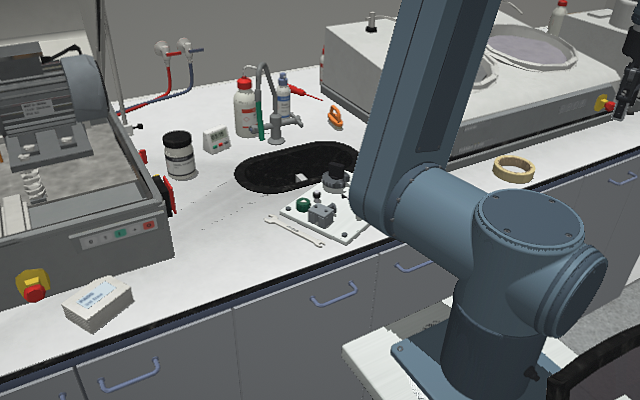

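The top view shows the plate (corners about (398,134), (433,213), (324,266), (287,183)), the keeper at (369,165), the arm pivot at (402,184) and tip near (358,238), and the pawl at (318,220). The robot blocks much of the scene view. Next I locate the plate.

Run:
```python
from h import *
c=np.load('pics/top1.npz')
P=ray(c,[(398,134),(433,213),(324,266),(287,183)],12)[:,:2]
M=np.array([[95,-125],[-80,-125],[-80,105],[95,105]],float)
a=P-P.mean(0);b=M-M.mean(0)
yaw=np.arctan2((b[:,0]*a[:,1]-b[:,1]*a[:,0]).sum(),(a*b).sum())
R=lambda t:np.array([[np.cos(t),-np.sin(t)],[np.sin(t),np.cos(t)]])
o=P.mean(0)-R(yaw)@M.mean(0)
print(P.round(1),'yaw',yaw,'o',o,'resid',(M@R(yaw).T+o-P).round(1))
for n,p in dict(piv=(0,-90),keep=(55,-49)).items(): print(n,R(yaw)@p+o)
print(ray(c,[(402,184)],36),ray(c,[(369,162)],72))
im=c['pixels'][110:290,260:460]; cv2.imwrite('pics/top1c.png',cv2.resize(im,None,fx=3,fy=3,interpolation=cv2.INTER_CUBIC)[:,:,::-1])
```

```text
[[ 601.6 -126.4]
 [ 452.6 -189.8]
 [ 355.6   14.2]
 [ 509.8   82.4]] yaw 0.42203138656928735 o [468.96973237 -48.84257663] resid [[ 5.2  2.4]
 [-5.4 -5.9]
 [-2.6  0. ]
 [ 2.8  3.5]]
piv [ 505.8350326  -130.94586304]
keep [539.21507086 -71.0144602 ]
[[ 504.9378722  -128.34297255   36.        ]] [[540.63168236 -64.97033361  72.        ]]
```

View pics/top1c.png

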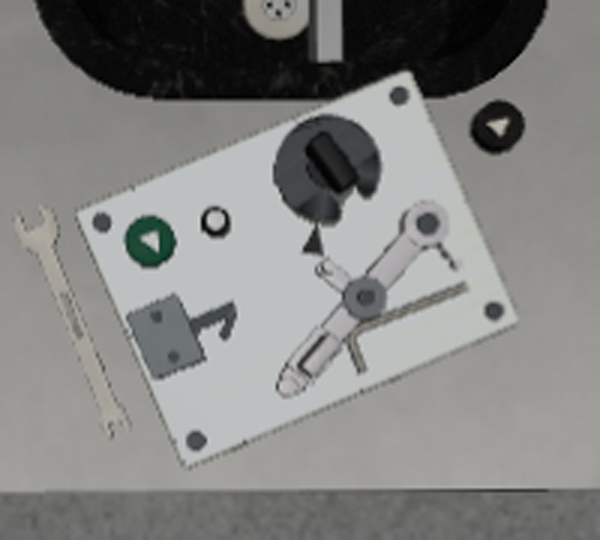

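The crop shows the pivot at (428,222), the keeper bar from (312,140) to (350,185), the notch at lower right near (366,188), and the pointer at (313,243). That puts the keeper about +0.9 rad off. I'll move above it for a close look.

Call:
{"method": "drive_tool", "body": {
  "moves": [
    [85, [35, 45, 0], 0],
    [85, [70, 90, 0], 0],
    [85, [105, 140, 0], 0],
    [85, [140, 190, 0], 0],
    [85, [175, 240, 0], 0],
    [85, [210, 290, 0], 0],
    [85, [245, 335, 0], 0],
    [85, [280, 380, 0], 0],
    [85, [310, 420, 0], 0],
    [85, [320, 440, 0], 0]
  ]
}}

```text
clock: 1.35
position: [520.3, -70.2, 244.8]
tcp_rot: [-3.141, 0.0, 0.373]
ft_force: [0.2, 0.6, -0.2]
gripper_width: 85.1
gripper_force: 0.0
```

Run:
```python
from h import *
c=snap('wrist','w1.png'); s=observe(); print(s['clock'],s['position'],s['tcp_rot'],s['joint_vel'].round(3))
R=cv2.Rodrigues(np.array(c['rvec'],float))[0]; print(-R.T@np.array(c['tvec']).reshape(3),R.round(2))
```

```text
1.4 [520.67201638 -68.64340595 244.74972719] [-3.13947948e+00 -7.42389040e-04  3.73790207e-01] [-0.053 -0.02   0.029 -0.021  0.004 -0.07 ]
[594.54533055 -41.59618398 373.93685804] [[ 0.37 -0.93 -0.  ]
 [-0.88 -0.35  0.31]
 [-0.29 -0.11 -0.95]]
```

View pics/w1.png

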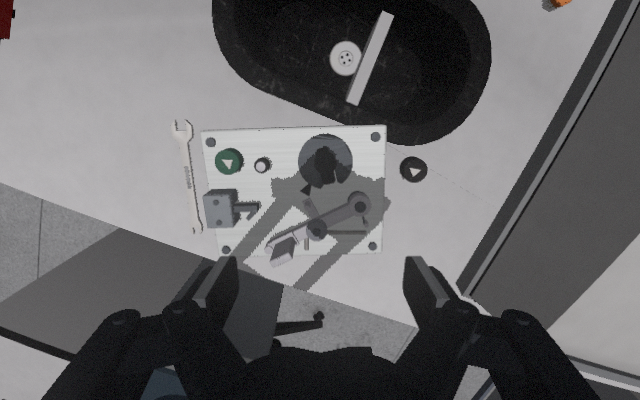

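The wrist view shows the plate nearly square to the camera (rear corners (202,131) and (385,125)), the keeper at (325,160), the pivot at (361,206) and the paddle near (283,248). I'll enlarge it.

Run:
```python
from h import *
c=np.load('pics/w1.npz')
im=c['pixels'][115:265,190:395]; im=(255*(im/255.)**.55).astype(np.uint8)
cv2.imwrite('pics/w1c.png',cv2.resize(im,None,fx=3.9,fy=3.9,interpolation=cv2.INTER_CUBIC)[:,:,::-1])
```

```text
(no output)
```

View pics/w1c.png

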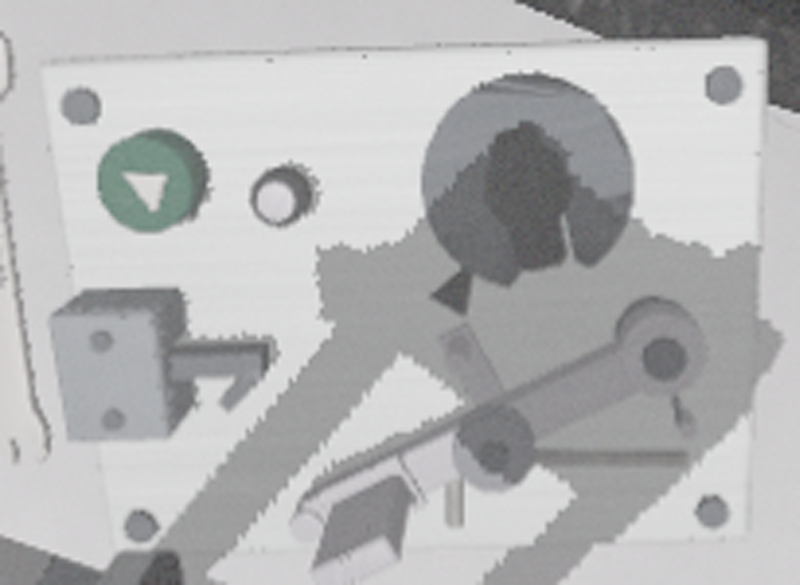

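The enlarged crop shows the disc centred near crop (528,180) with the notch around (555,250), the pointer tip at (468,270), the pivot at (664,358), and the paddle top centred near (360,520). I'll use the depth data for metric positions.

```bash
cat >> h.py <<'E'
def cloud(c):
    z=np.array(c['range_z'],float); v,u=np.mgrid[:400,:640]
    n=cv2.undistortPoints(np.stack([u,v],-1).reshape(-1,1,2).astype(float),np.array(c['mtx'],float),np.array(c['dist_coeffs'],float)).reshape(-1,2)
    R=cv2.Rodrigues(np.array(c['rvec'],float))[0]; t=np.array(c['tvec'],float).reshape(3)
    P=(np.c_[n,np.ones(len(n))]*z.reshape(-1,1)-t)@R; P[z.reshape(-1)==0]=np.nan
    return P
def rect(Q):
    (cx,cy),(w,h),a=cv2.minAreaRect(Q[:,:2].astype(np.float32)); a=a if w>h else a+90
    return np.round([cx,cy,max(w,h),min(w,h),(a+90)%180-90],1), len(Q)
E
python3 - <<'E'
from h import *
c=np.load('pics/w1.npz'); P=cloud(c)
px=lambda x:[(190+a/3.9,115+b/3.9) for a,b in x]
K=ray(c,px([(43,62),(768,38),(748,540)]),12)[:,:2]; print('corners RL RR FR',K.round(1))
d=K[0]-K[1]; print('yaw',np.arctan2(d[1],d[0])-np.pi/2, np.linalg.norm(d))
print('piv',ray(c,px([(664,358)]),40).round(1),'disc',ray(c,px([(528,180)]),38).round(1),'ptr',ray(c,px([(468,270)]),13.5).round(1))
near=lambda x,y,r,a,b:P[(np.hypot(P[:,0]-x,P[:,1]-y)<r)&(P[:,2]>a)&(P[:,2]<b)]
B=near(540,-67,30,66,78); print('bar',rect(B),np.nanmedian(B,0).round(1))
D=near(540,-67,45,33,44); (x,r)=cv2.minEnclosingCircle(D[:,:2].astype(np.float32)); print('disc',x,r,np.median(D[:,2]))
# paddle
for lo in (76,): 
  Q=P[(P[:,2]>lo)&(P[:,2]<92)&(P[:,0]>350)&(P[:,0]<480)&(abs(P[:,1]+40)<90)]; print('paddle',rect(Q),Q[:,2].mean())
Q=near(505,-129,100,48,60); print('pulley',rect(Q))
c=np.load('pics/top1.npz'); P=cloud(c)
print('top bar',rect(near(540,-67,30,66,78)),'paddle',rect(near(440,-40,70,78,92)))
E
```

```text
corners RL RR FR [[ 516.    85.7]
 [ 605.3 -123.3]
 [ 445.1 -191.7]]
yaw 0.4038870868882565 227.3516534241656
piv [[ 504.7 -128.3   40. ]] disc [[540.7 -68.3  38. ]] ptr [[501.9 -63.   13.5]]
bar (array([539.4, -68.4,  36.2,  14. ,  35.1]), 444) [540.3 -67.8  72.4]
disc (539.141357421875, -68.31766510009766) 32.273685455322266 38.83959065043464
paddle (array([426.5, -58.6,  25.2,  10.1, -43.6]), 230) 83.13491199523205
pulley (array([495.3, -78.1, 124.7,  43.2,   2.8]), 388)
top bar (array([538.9, -68.6,  35.7,  14. ,  35. ]), 157) paddle (array([424.8, -59. ,  25.6,   9.9, -44.3]), 89)
```

Call:
{"method": "drive_tool", "body": {
  "moves": [
    [50, [10, 2, -40], 7],
    [45, [20, 4, -80], 13.7],
    [45, [20, 4, -120], 13.7],
    [45, [20, 4, -135], 13.7],
    [45, [20, 4, -135], 13.7]
  ]
}}

```text
clock: 2.02
position: [538.7, -68.7, 109.7]
tcp_rot: [-3.14, 0.001, 0.609]
ft_force: [0.4, -0.7, 0.9]
gripper_width: 45.2
gripper_force: 0.0
```

Call:
{"method": "drive_tool", "body": {
  "moves": [
    [45, [0, 0, -25], 0],
    [45, [0, 0, -49], 0],
    [45, [0, 0, -49], 0],
    [5, [0, 0, -49], 0],
    [5, [0, 0, -49], 0],
    [5, [0, 0, -49], 0],
    [5, [0, 0, -49], 0],
    [5, [0, 0, -49], 0]
  ],
  "squeeze": 50
}}

```text
clock: 3.02
position: [539.9, -68.1, 63.3]
tcp_rot: [3.141, -0.002, 0.61]
ft_force: [-3.4, 3.4, 6.7]
gripper_width: 13.1
gripper_force: 49.4
```

Call:
{"method": "drive_tool", "body": {
  "moves": [
    [5, [0, 0, 0], -6],
    [5, [0, 0, 0], -12],
    [5, [0, 0, 0], -18],
    [5, [0, 0, 0], -24],
    [5, [0, 0, 0], -30],
    [5, [0, 0, 0], -36],
    [5, [0, 0, 0], -41],
    [5, [0, 0, 0], -44],
    [5, [0, 0, 0], -44],
    [5, [0, 0, 0], -44]
  ]
}}

```text
clock: 4.28
position: [539.8, -68.0, 63.3]
tcp_rot: [-3.141, -0.002, -0.158]
ft_force: [-3.2, 3.1, 8.3]
gripper_width: 13.1
gripper_force: 49.4
```

Call:
{"method": "drive_tool", "body": {
  "moves": [
    [5, [0, 0, 0], 0],
    [35, [0, 0, 0], 0],
    [35, [0, 0, 0], 0],
    [35, [0, 0, 30], 0],
    [35, [0, 0, 70], 0],
    [20, [0, 0, 110], 0],
    [5, [0, 0, 130], 0],
    [5, [0, 0, 130], 0]
  ]
}}

```text
clock: 5.28
position: [540.5, -69.1, 193.1]
tcp_rot: [3.141, -0.004, -0.158]
ft_force: [0.1, 0.4, -0.8]
gripper_width: 5.2
gripper_force: 0.0
```

Run:
```python
from h import *
c=snap('wrist','w2.png'); P=cloud(c); s=observe(); print(s['clock'],s['position'],s['tcp_rot'])
near=lambda x,y,r,a,b:P[(np.hypot(P[:,0]-x,P[:,1]-y)<r)&(P[:,2]>a)&(P[:,2]<b)]
print('bar',rect(near(540,-67,30,66,78)),'paddle',rect(near(426,-59,40,76,92)))
R=cv2.Rodrigues(np.array(c['rvec']))[0]
u=cv2.projectPoints(np.array([[515.,-66,25]]),c['rvec'],c['tvec'],c['mtx'],c['dist_coeffs'])[0].ravel(); print(u)
x,y=[int(k) for k in u]; x0,y0=max(x-75,0),max(y-60,0); print(x0,y0)
im=c['pixels'][y0:y0+120,x0:x0+150]; im=(255*(im/255.)**.55).astype(np.uint8)
cv2.imwrite('pics/w2c.png',cv2.resize(im,None,fx=5,fy=5,interpolation=cv2.INTER_CUBIC)[:,:,::-1])
t=snap('top','top2.png');P=cloud(t);print('top bar',rect(near(540,-67,30,66,78)))
```

```text
5.325 [539.52162435 -68.81907825 191.55433919] [ 3.14126546e+00 -1.26761379e-03 -1.58134330e-01]
bar (array([539.9, -68.3,  35.6,  13. ,  -9.2]), 570) paddle (array([423.9, -52.7,  14.9,   8.1,  -8.2]), 110)
[320.73822862 209.70405119]
245 149
top bar (array([534.4, -67.9,  26.2,  13.9,  -8.5]), 99)
```

View pics/w2c.png

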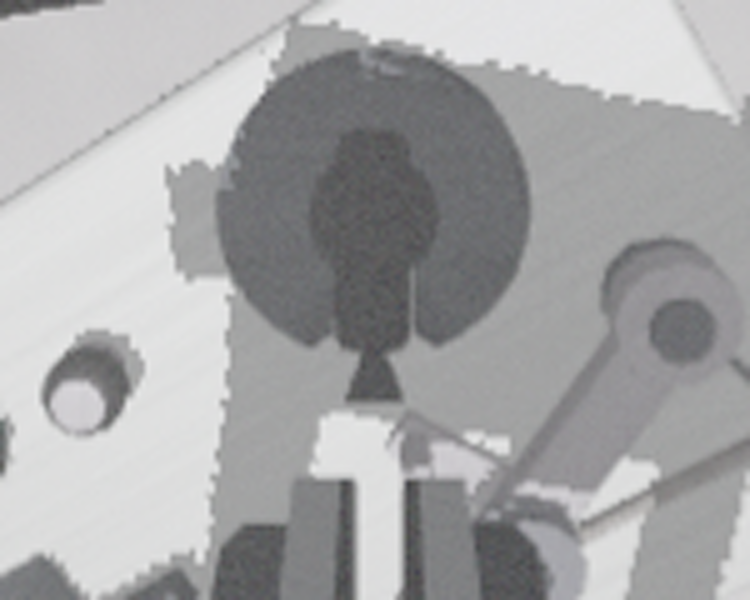

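The notch faces the pointer (bar at -9.2°, pointer direction about -8°). Next I work out the push arc for closed fingers with their side edges against the paddle.

Run:
```python
import numpy as np
p=np.array([504.7,-128.3]); cmd=np.array([539.3,-68.6]); y0=-9.06
for th,g in [(0,25),(0,3),(.1,0),(.2,0),(.3,0),(.4,0),(.5,0),(.56,0),(.63,0),(.7,0)]:
    f=np.radians(138.7)-th; t=p+105*np.array([np.cos(f),np.sin(f)])-(16+g)*np.array([np.sin(f),-np.cos(f)])
    print(th,g,t.round(1),(t-cmd).round(1),'yaw',round(np.degrees(f)-90,1))
```

```text
0 25 [398.8 -89.8] [-140.5  -21.2] yaw 48.7
0 3 [413.3 -73.3] [-126.    -4.7] yaw 48.7
0.1 0 [421.4 -62.4] [-117.9    6.2] yaw 43.0
0.2 0 [428.4 -54.4] [-110.9   14.2] yaw 37.2
0.3 0 [436.2 -47.1] [-103.1   21.5] yaw 31.5
0.4 0 [444.6 -40.7] [-94.7  27.9] yaw 25.8
0.5 0 [453.7 -35.2] [-85.6  33.4] yaw 20.1
0.56 0 [459.3 -32.3] [-80.   36.3] yaw 16.6
0.63 0 [466.2 -29.3] [-73.1  39.3] yaw 12.6
0.7 0 [473.2 -26.9] [-66.1  41.7] yaw 8.6
```

Call:
{"method": "drive_tool", "body": {
  "moves": [
    [0, [-30, -5, 0], 10],
    [0, [-60, -10, 0], 20],
    [0, [-90, -14, 0], 30],
    [0, [-120, -18, 0], 40],
    [0, [-140, -21, 0], 50],
    [0, [-140, -21, 0], 57.7],
    [0, [-140, -21, -40], 57.7],
    [0, [-140, -21, -80], 57.7],
    [0, [-140, -21, -80], 57.7]
  ]
}}

```text
clock: 6.5
position: [396.2, -88.1, 108.2]
tcp_rot: [-3.133, 0.002, 0.849]
ft_force: [0.5, 0.6, 0.1]
gripper_width: -0.1
gripper_force: 0.0
```

Call:
{"method": "drive_tool", "body": {
  "moves": [
    [0, [0, 0, -20], 0],
    [0, [0, 0, -35], 0],
    [0, [0, 0, -35], 0],
    [0, [5, 6, -35], 0],
    [0, [10, 11, -35], 0],
    [0, [14, 16, -35], 0],
    [0, [14, 16, -35], 0],
    [0, [14, 16, -35], 0]
  ]
}}

```text
clock: 7.5
position: [413.3, -73.5, 76.3]
tcp_rot: [-3.141, 0.0, 0.85]
ft_force: [0.4, -0.6, -0.7]
gripper_width: -0.0
gripper_force: 0.0
```

Run:
```python
from h import *
s=observe(); print(s['position'],s['tcp_rot'],s['ft_force'])
c=snap('wrist','w3.png')
u=cv2.projectPoints(np.array([[426.,-59,70]]),c['rvec'],c['tvec'],c['mtx'],c['dist_coeffs'])[0].ravel(); print(u)
im=(255*(c['pixels']/255.)**.55).astype(np.uint8)
cv2.imwrite('pics/w3c.png',im[:,:,::-1])
```

```text
[413.25493614 -73.47933858  76.31965352] [-3.14146892e+00  1.38385977e-04  8.49506273e-01] [ 0.43146513 -0.60515863 -0.65610542]
[320.01002237 231.62032359]
```

View pics/w3c.png

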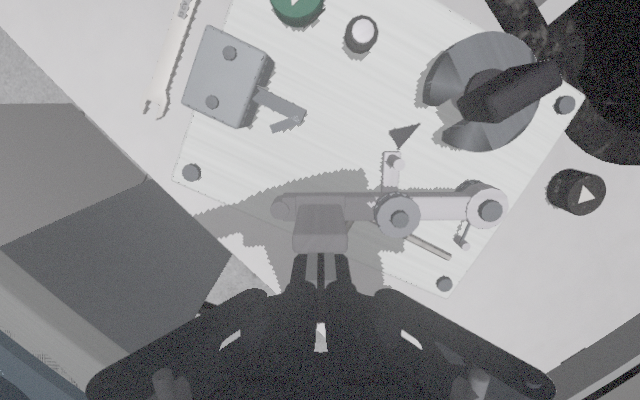

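The fingers, at (320,260), stand centred just in front of the paddle at (320,225), with no contact. I'll start the push along the arc.

Call:
{"method": "drive_tool", "body": {
  "moves": [
    [0, [4, 5.5, 0], -3],
    [0, [8, 11, 0], -5.7],
    [0, [11.5, 15, 0], -8.6],
    [0, [15, 19, 0], -11.5],
    [0, [19, 22.5, 0], -14.3],
    [0, [23, 26, 0], -17.2],
    [0, [23, 26, 0], -17.2],
    [0, [23, 26, 0], -17.2]
  ]
}}

```text
clock: 8.55
position: [435.4, -47.6, 76.2]
tcp_rot: [-3.14, 0.001, 0.55]
ft_force: [-5.3, -1.1, 2.2]
gripper_width: 0.1
gripper_force: 2.2
```

Call:
{"method": "drive_tool", "body": {
  "moves": [
    [0, [4, 3.5, 0], -3],
    [0, [8.5, 6.5, 0], -5.7],
    [0, [13, 9.5, 0], -8.6],
    [0, [17.5, 12, 0], -11.4],
    [0, [23, 15, 0], -15],
    [0, [27, 16.5, 0], -17],
    [0, [31, 18, 0], -19],
    [0, [31, 18, 0], -19],
    [0, [31, 18, 0], -19],
    [0, [31, 18, 0], -19]
  ]
}}

```text
clock: 9.8
position: [465.5, -29.1, 75.9]
tcp_rot: [-3.14, 0.003, 0.218]
ft_force: [-6.7, 0.6, 4.6]
gripper_width: 0.3
gripper_force: 3.1
```

Run:
```python
from h import *
c=snap('wrist','w4.png'); s=observe(); print(s['clock'],s['position'],s['tcp_rot'],s['ft_force'],s['joint_vel'].round(3))
t=snap('top','top4.png')
for n,d in (('w',c),('t',t)):
  P=cloud(d); near=lambda x,y,r,a,b:P[(np.hypot(P[:,0]-x,P[:,1]-y)<r)&(P[:,2]>a)&(P[:,2]<b)]
  Q=near(482,-26,22,78,88); print(n,'paddle',rect(Q) if len(Q) else 0,'bar',rect(near(540,-67,30,66,78)))
im=(255*(c['pixels']/255.)**.55).astype(np.uint8)
cv2.imwrite('pics/w4c.png',im[:,:,::-1])
```

```text
9.85 [465.52782898 -29.11178754  75.90864505] [-3.13966232e+00  3.10241164e-03  2.17908566e-01] [-7.1884753   0.17013312  4.59392325] [ 0.001 -0.001  0.     0.001 -0.001  0.001]
w paddle (array([478.9, -26.6,  27.4,  15.5, -77.2]), 1734) bar (array([540.1, -67.7,  36.5,  14.1,  -9.1]), 2508)
t paddle 0 bar (array([  0.,   0.,   0.,   0., -90.]), 0)
```

View pics/w4c.png

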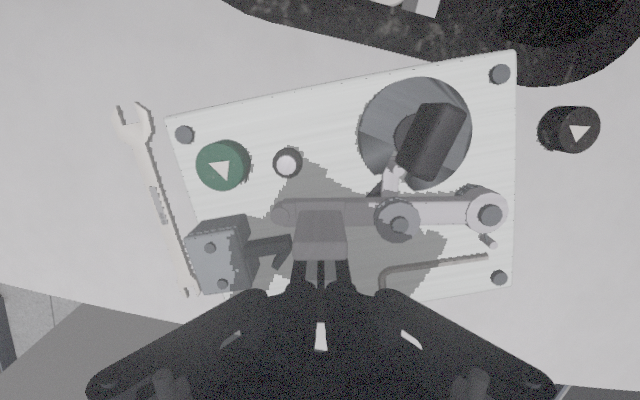

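The wrist view shows the arm tip at (285,210) behind the extended pawl hook at (280,245), clear of the end-stop post at (287,162). The notch is still on the pointer, and the push is about 7 N at θ of roughly 0.63. I'm handing it in.

```bash
python3 -c "
from plant import *
print(job_done())"
```

```text
the job is handed in; nothing more can be done
None
```

I turned the keeper notch onto the pointer, pushed the arm past the click, and handed the job in at about 10 s with the fingers holding it at about 0.63 rad with 7 N; the judge returned no verdict.

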